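Grease the beacon spigot with the bent-neck brush

TASK

Take the yellow-handled bent-neck brush from its stand, dip its bristles at least halfway down into the open tin, then gently touch the bristle tips to the middle of the top end of the steel beacon spigot so that they bend a little, for a moment. Put the brush back in the stand's two notches the way it lay before, let go, and do not tip the tin, shift it or disturb the other things.

Things in the scene. Friction and masses are not known exactly. Their poses are not given: they have to be found in the camera images.
- brush: Brush, 125 g: level yellow handle 20 x 20 mm. Origin on the handle's centre line at the grip and balance point, between the stand's uprights. x: along the handle to the bristle end; z: up. Handle from x = -115 to 70 mm, then an 8 mm neck to x = 100, bent straight down to a 21 mm wide ferrule (28 to 48 mm below the origin) and black bristles 19 mm wide, tips 75 mm below the origin.
- brush_tip (a point): Centre of the bristle tips, in the brush frame at (100, 0, -75) mm. The bristles are springy: pushed along the neck they yield at about 0.8 N and give up to 8 mm, at about 2.6 N.
- stand: Stand fixed to the bench: blue base 170 x 75 x 6 mm, two 8 mm thick steel uprights at x = -75 and 45 mm, each with an open notch: floor 85 mm above the bench, 30 mm wide, flaring to about 50 mm at the top, 109 mm up. 112 mm free between them for the fingers. Origin on the bench; x: the way the brush's bristle end points (beyond the 45 mm upright); z: up.
- stand_seat (a point): Where the brush's origin lies when the brush rests centrally in the notches: 95 mm above the stand's origin. At the start the brush lies within 10 mm of this along the handle and 2 mm sideways.
- tin: Open round tin, bare metal with a red band, 86 mm across outside, 80 mm inside, 55 mm tall, inner floor 4 mm above the bench; loose, about 0.3 kg. Origin: centre of its underside. Nothing is in it.
- tin_rim (a point): Centre of the tin's mouth, 55 mm above its underside.
- spigot: Beacon mounting spigot bolted to the bench: green flange 92 mm across, 10 mm thick, with an upright solid steel pin 24 mm across whose flat top is 60 mm above the bench. Origin: centre of the underside.
- spigot_top (a point): Centre of the flat top of the spigot's pin.
- parts_bin: Bystander: blue open-fronted bin 300 x 200 x 138 mm, 1.6 kg, with an amber beacon lying in it (up to 140 mm high). Origin: centre of the underside; x along its length, towards its high end.
- jar: Bystander: closed jar, 64 mm across, 85 mm tall, origin at the centre of its underside.
- wrench: Bystander: wrench 180 mm long lying on the bench, x along it, origin under its middle.
There are look-alikes about, which are no part of the job. Of the things shaped like the brush, the yellow one is meant.

How it is judged:
By the outcome, as a careful person would: the job done as asked, in the order asked, and still so for the second after the job is handed in, with the robot touching nothing.
It also fails if it takes over 58 s, if anything falls off the work surface, if the arm or the gripper's body presses on something with over 40 N, if the wrist force passes 120 N, or if a joint passes its speed limit or range.

ROBOT

A 7-joint arm with a two-finger parallel gripper is mounted at the origin on the work surface. World frame = base frame: x ahead of the robot, y to its left, z up, the work surface at z = 0. Lengths are in mm, angles in rad, forces in N, time in s.
With the tool pointing down it reaches from about 400 to 850 mm from the base axis. Payload 4.4 kg.
Tool frame: the origin (TCP) lies at the very end of the fingers, on their centre line; the grasp point (between the pads) lies 19 mm behind it; z points along the fingers, x is the direction in which the jaws open and shut, and the axes are right-handed (so a half turn about z gives the same grasp; the last joint's range is limited). The gripper opens to 94 mm and grips with 3 to 60 N. Pads are 16 mm wide; open, the fingers measure 119 mm over their backs; the gripper's body (75 mm by 177 mm) begins 78 mm behind the grasp point.
Start: joints at [1.272, 0.628, 0.038, 1.517, -0.027, 0.996, -0.02], TCP at [149.985, -632.473, 205.478] pointing down, gripper open.
Joint ranges: [-3.06, 3.06], [-0.37, 2.12], [-1.25, 1.32], [0.18, 2.47], [-1.1, 4.24], [0.23, 1.98], [-2.94, 2.94]. Speed limits (rad/s): [2.57, 2.57, 3.14, 3.14, 3.14, 3.14, 3.14].

INTERFACE

Orientations are given as [roll, pitch, yaw] about the fixed x, y, z axes, in that order (R = Rz(yaw) Ry(pitch) Rx(roll)).
In Python, from station import r gives the robot as it stands. The module is installed in compiled form; this text tells all that it offers. Calls block until the motion is done:
- r.move_pose(position, orientation): joint-space move of the TCP to a pose.
- r.move_l(position, v=150, rotation=None, until_force=None): straight line of the TCP; rotation=None keeps the orientation; v is the mean speed in mm/s. With until_force (N) it stops when the force on the tool has changed by that much, and returns True; else False.
- r.goto_joints(angles): joint-space move.
- r.open() and r.clamp(): open the fingers fully, or close them until they stop; the grip force is fixed at half the most.
- r.wait(seconds).
- r.ik(position, orientation): joint angles nearest the present ones, or None.
- r.observe(): the state.
- r.camera(name): name is "scene" or "side" or "wrist"; returns a dict with "color" (420x560x3 uint8, red, green, blue), "camera_matrix" (3x3 intrinsics, pixels), "k1" (the pictures are not rectified: a ray, as slopes to the right and down, at radius r is drawn at 1 + k1 r^2 times it, then the intrinsics apply), "world_from_camera" (4x4, takes a point from camera to world coordinates); the wrist camera has in their place "mount" (4x4, takes a point from camera to tool coordinates, whose origin is the TCP and whose axes are the tool frame's). Camera axes: x right, y down, z forward; pixel columns grow to the right and rows downward; lengths in mm; the calibration is good to about 2 mm. A picture is of the moment at which its call begins: read the wrist's pose just before it. There is no depth.
A pose or a line that the arm cannot do raises r.Unreachable and nothing moves.
- r.sign_off(): hands the job in, once; it reports no verdict.
Trained networks look in a picture, given as the dict that the camera call returned (one of the last four; its "shot" number tells which), for a name from the list of things; names that differ only in an ending like _2 or _b are one class to them, and where a whole thing is asked for, a point or a joint stands for the part that bears it (a point fixed in the world has none). Each returns a list of dicts, best first, with "p" (0 to 1); they miss things now and then, are a little off and sometimes report something else, mostly with a low value. They report only what shows in the picture. A call takes as long as a camera call. They do not tell look-alikes from the thing itself.
- r.outline_of(picture, name): "mask" (420x560 bool, what is visible of it) and "extent" ([centre column, centre row, width, height] in pixels, round what is visible of it).
The state is a dict: "clock": time; "q": joint angles; "qd": joint speeds; "tau": joint torques, N m; "position": TCP position; "tool_rot": TCP orientation; "force": force on the tool from outside, world axes, zero at the start; "wrist_torque": the same for the moment, N m; "width": finger opening in mm.
Only numpy, scipy, OpenCV 4.12 (cv2) and the standard library are available. Lean on these libraries where they do the work, as an engineer would, in place of code of your own. Each camera call takes 0.05 s, during which the arm holds its last target. There are 200 camera calls.

## Working session

There is one attempt and no reset: what is moved stays moved. The work goes in short steps, each a Python script; the robot and the scene stay as the last script left them, time stands still between calls to the robot, and variables do not carry over. Pictures are saved under pics/ and viewed, about 8 in all and at most 12, crops included, and the job is handed in when it is done.

```bash
mkdir -p pics; cat > h.py <<'E'
import numpy as np, cv2
from station import r
from scipy.spatial.transform import Rotation as Ro
def save(img,n): cv2.imwrite('pics/'+n,img[:,:,::-1])
def wfc(p,st=None):
    if 'world_from_camera' in p: return np.array(p['world_from_camera'])
    T=np.eye(4);T[:3,:3]=Ro.from_euler('xyz',st['tool_rot']).as_matrix();T[:3,3]=st['position']
    return T@np.array(p['mount'])
def rays(p,uv,st=None):
    K=np.array(p['camera_matrix'],float);d=np.array([p['k1'],0,0,0],float)
    n=cv2.undistortPoints(np.array(uv,float).reshape(-1,1,2),K,d).reshape(-1,2)
    T=wfc(p,st);return T[:3,3],(T[:3,:3]@np.c_[n,np.ones(len(n))].T).T
def onz(p,uv,z,st=None):
    o,d=rays(p,uv,st);return o+d*((z-o[2])/d[:,2])[:,None]
def proj(p,X,st=None):
    T=np.linalg.inv(wfc(p,st));c=(T[:3,:3]@np.array(X,float).reshape(-1,3).T).T+T[:3,3]
    K=np.array(p['camera_matrix'],float);d=np.array([p['k1'],0,0,0],float)
    return cv2.projectPoints(c,np.zeros(3),np.zeros(3),K,d)[0].reshape(-1,2)
E
cat > a.py <<'E'
from h import *
print(r.observe())
for n in ['scene','side']:
    p=r.camera(n);save(p['color'],n+'0.png')
    T=wfc(p);print(n,T[:3,3].round(),T[:3,2].round(2),p['k1'],np.array(p['camera_matrix'])[0,0])
    for t in ['brush','stand','tin','spigot','parts_bin','jar','wrench']:
        for o in r.outline_of(p,t):
            print(t,round(o['p'],2),np.round(o['extent']),onz(p,[o['extent'][:2]],30)[0].round())
E
python3 a.py
```

```text
{'clock': 0.0, 'q': array([ 1.27219207,  0.62933982,  0.03844028,  1.51838741, -0.0270133 ,
        0.99632023, -0.01995739]), 'qd': array([ 0.00081077,  0.00027633, -0.00189216,  0.00046995, -0.00032962,
       -0.00193262,  0.00076831]), 'tau': array([ 2.18288537e-04, -5.49724996e+01,  1.14374164e+00, -1.86634737e+01,
       -5.21785521e-02,  2.34168913e-02,  1.68512447e-04]), 'position': array([ 149.83155236, -631.78291539,  204.55200351]), 'tool_rot': array([ 3.14157902e+00,  1.93691345e-03, -1.33795580e+00]), 'force': array([-0.67431594,  0.11544049, -1.18712882]), 'wrist_torque': array([ 0.00359239, -0.01439091,  0.00811781]), 'width': 94.17543782038929}
scene [1299.   89. 1342.] [-0.53 -0.03 -0.85] -0.025522127490638435 404.3732012650577
brush 0.77 [152. 242.  47.  38.] [ 647. -401.   30.]
brush 0.66 [221. 176.  42.  40.] [ 350. -178.   30.]
brush 0.57 [153. 164.  54.  32.] [ 292. -466.   30.]
stand 0.94 [208. 229.  26.  52.] [ 588. -204.   30.]
tin 0.87 [327. 225.  30.  26.] [566. 236.  30.]
spigot 0.67 [264. 225.  24.  24.] [571.   4.  30.]
parts_bin 0.96 [410. 194.  91.  85.] [425. 564.  30.]
parts_bin 0.38 [276. 279.  16.  28.] [779.  52.  30.]
jar 0.8 [273. 280.  23.  24.] [784.  42.  30.]
wrench 0.79 [228. 278.  39.  41.] [ 781. -111.   30.]
wrench 0.73 [265. 222.  27.  23.] [557.   5.  30.]
side [-113. -919. 1540.] [ 0.33  0.52 -0.79] 0.021200536104472603 518.7746521539343
brush 0.85 [384. 299.  30.  62.] [ 633. -426.   30.]
brush 0.69 [340. 249.  57.  34.] [ 625. -194.   30.]
brush 0.5 [286. 287.  33.  22.] [ 383. -220.   30.]
brush 0.49 [303. 372.  75.  34.] [ 272. -489.   30.]
stand 0.96 [335. 257.  48.  56.] [ 591. -211.   30.]
tin 0.79 [264. 175.  20.  27.] [577. 240.  30.]
spigot 0.87 [291. 225.  24.  29.] [534. -19.  30.]
parts_bin 0.81 [194. 135.  90.  83.] [441. 578.  30.]
jar 0.87 [337. 185.  18.  28.] [789.  49.  30.]
wrench 0.34 [265. 177.  21.  25.] [575. 227.  30.]
```

```bash
python3 - <<'E'
import cv2
a=cv2.imread('pics/scene0.png')[130:330,100:460];b=cv2.imread('pics/side0.png')[90:410,140:440]
cv2.imwrite('pics/sc.png',cv2.resize(a,None,fx=2.2,fy=2.2,interpolation=2));cv2.imwrite('pics/sd.png',cv2.resize(b,None,fx=1.85,fy=1.85,interpolation=2))
E
```

```text
(no output)
```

View pics/sc.png

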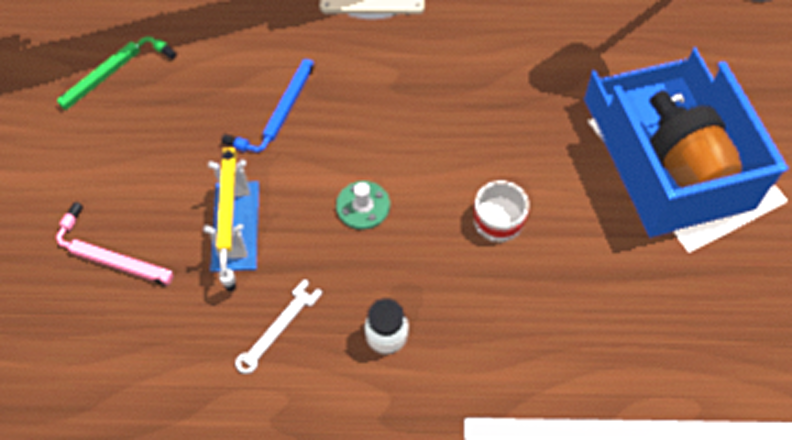

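View pics/sd.png

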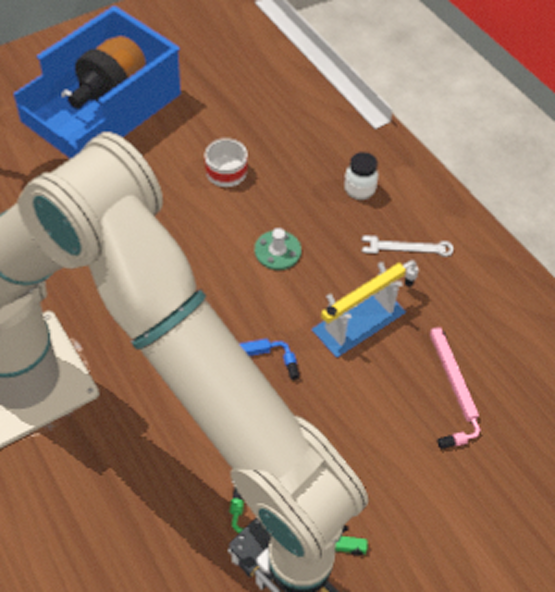

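Candidates in the scene picture: yellow brush in the stand (203,220), pink (152,242), blue (221,176) and green (153,164) lying on the bench. The yellow one in the stand is the one wanted, with its bristle end towards +x. Next: wrist views over the tin, spigot and stand.

```bash
cat > b.py <<'E'
from h import *
import pickle
rot=[np.pi,0,-1.571]
r.move_l([150,-632,330])
D=[]
for n,t,names in [('st1',(560,-205,330),['stand','brush']),('sp1',(500,0,330),['spigot']),('ti1',(500,236,330),['tin']),('st2',(500,-205,330),['stand','brush'])]:
    r.move_pose(list(t),rot); r.wait(.2); s=r.observe(); p=r.camera('wrist'); save(p['color'],n+'.png')
    if n=='st1': print(np.array(p['mount']).round(2),p['k1'],p['camera_matrix'][0])
    for t in names:
        for o in r.outline_of(p,t):
            e=o['extent'];print(n,t,round(o['p'],2),np.round(e),onz(p,[e[:2]],60,s)[0].round(),s['clock'])
            D.append((n,t,o,p,s))
    if n in('st1','st2'): D.append((n,None,None,p,s))
pickle.dump(D,open('D.pkl','wb'))
E
python3 b.py; python3 -c "
import cv2,numpy as np
I=[cv2.imread('pics/%s.png'%n) for n in ['st1','sp1','ti1','st2']]
a=np.vstack([np.hstack(I[:2]),np.hstack(I[2:])]);cv2.imwrite('pics/m.png',cv2.resize(a,(800,600),interpolation=3))"
```

```text
[[ 1.0000e+00 -0.0000e+00 -0.0000e+00  1.0000e-01]
 [ 0.0000e+00  9.6000e-01  2.7000e-01 -7.8910e+01]
 [ 0.0000e+00 -2.7000e-01  9.6000e-01 -1.7875e+02]
 [ 0.0000e+00  0.0000e+00  0.0000e+00  1.0000e+00]] -0.057883179430255824 [293.24836128   0.         278.22718638]
st1 stand 0.62 [283. 168.  48. 106.] [ 585. -213.   60.] 4.1083
st1 brush 0.77 [415. 322.  97.  82.] [ 307. -453.   60.] 4.1083
st1 brush 0.67 [399. 138. 123.  91.] [ 630. -387.   60.] 4.1083
st1 brush 0.62 [273. 280.  73.  74.] [ 394. -196.   60.] 4.1083
st1 brush 0.59 [286. 151.  23. 165.] [ 610. -218.   60.] 4.1083
sp1 spigot 0.86 [279. 153.  56.  54.] [548.  -3.  60.] 5.3167
sp1 spigot 0.61 [342.  30.  52.  59.] [717. -91.  60.] 5.3167
sp1 spigot 0.26 [245.  11.  47.  19.] [741.  44.  60.] 5.3167
ti1 tin 0.79 [278. 142.  53.  56.] [564. 234.  60.] 6.55
st2 stand 0.63 [286. 125.  52. 106.] [ 589. -215.   60.] 8.4667
st2 brush 0.91 [406. 102. 124.  98.] [ 623. -390.   60.] 8.4667
st2 brush 0.85 [271. 264.  83. 101.] [ 366. -191.   60.] 8.4667
st2 brush 0.8 [420. 288. 114.  62.] [ 319. -450.   60.] 8.4667
st2 brush 0.61 [286. 110.  25. 172.] [ 609. -214.   60.] 8.4667
```

View pics/m.png

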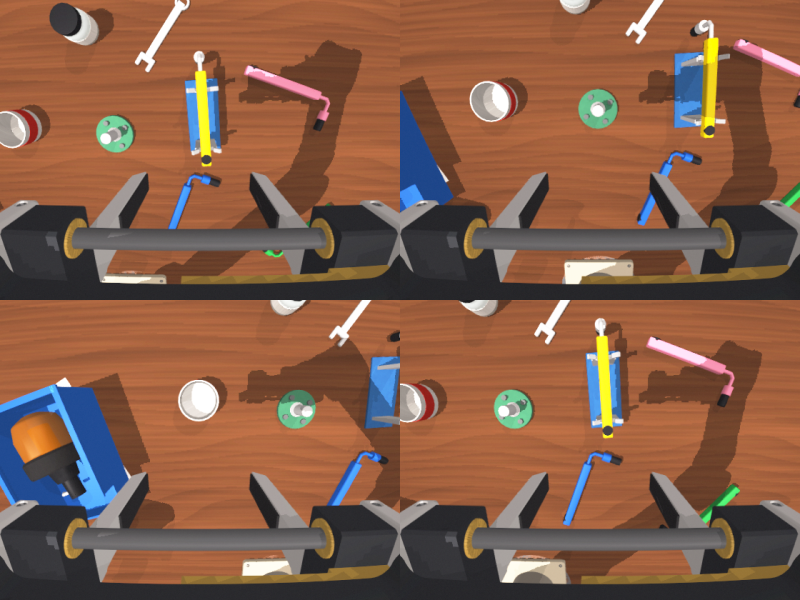

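```bash
cat > c.py <<'E'
from h import *
import pickle
from scipy.optimize import minimize
D=pickle.load(open('D.pkl','rb'))
V={d[0]:(d[3],d[4]) for d in D}
for n in ['scene','side']: V[n]=(r.camera(n),None)
V['scene'][0]['color']=cv2.imread('pics/scene0.png')[:,:,::-1];V['side'][0]['color']=cv2.imread('pics/side0.png')[:,:,::-1]
def hm(p,X,s):
    m=np.zeros((420*4,560*4),np.uint8);h=cv2.convexHull(((proj(p,X,s)+.5)*4).astype(np.float32))
    return cv2.fillConvexPoly(m,h.round().astype(int),1)
def big(m,c,guess):  # hull of blob containing/nearest guess
    n,l,st,ce=cv2.connectedComponentsWithStats(m.astype(np.uint8))
    k=min((i for i in range(1,n) if st[i,4]>60),key=lambda i:np.hypot(*(ce[i]-guess)))
    up=cv2.resize((l==k).astype(np.float32),None,fx=4,fy=4,interpolation=1)>.5
    cs=max(cv2.findContours(up.astype(np.uint8),0,1)[0],key=cv2.contourArea)
    return cv2.fillConvexPoly(np.zeros(up.shape,np.uint8),cv2.convexHull(cs),1)
def box(q):
    x,y,a=q;R=np.array([[np.cos(a),-np.sin(a)],[np.sin(a),np.cos(a)]])
    return [[*(R@[i,j]+[x,y]),k] for i in(-115,70) for j in(-10,10) for k in(85,105)]
t=np.linspace(0,2*np.pi,48)
def cyl(q,rad,z): return [[q[0]+rad*np.cos(a),q[1]+rad*np.sin(a),k] for k in z for a in t]
hsv=lambda p:cv2.cvtColor(np.ascontiguousarray(p['color']),cv2.COLOR_RGB2HSV).astype(int)
def yel(p): h=hsv(p);return (abs(h[...,0]-29)<6)&(h[...,1]>130)&(h[...,2]>90)
def grn(p): h=hsv(p);return (abs(h[...,0]-75)<15)&(h[...,1]>90)&(h[...,2]>50)
def fit(views,masks,model,x0,tag):
    def c(q,k): 
        a=hm(V[k][0],model(q),V[k][1]);b=masks[k];return 1-(a&b).sum()/(a|b).sum()
    for vs in [[v] for v in views]+[views]:
        sx=np.array([x0]+[np.array(x0)+np.eye(len(x0))[i]*(15 if i<2 else .08) for i in range(len(x0))])
        o=minimize(lambda q:sum(c(q,k) for k in vs),x0,method='Nelder-Mead',options=dict(initial_simplex=sx,maxiter=90,xatol=.1,fatol=1e-4))
        print(tag,vs,o.x.round(2),round(o.fun/len(vs),3))
if __name__=='__main__':
    vs=['st1','st2','scene','side'];g=(600,-212,95)
    fit(vs,{k:big(yel(V[k][0]),0,proj(V[k][0],g,V[k][1])[0]) for k in vs},box,[600,-212,0],'brush')
    vs=['sp1','st2','ti1','scene','side'];g=(550,-3,5)
    fit(vs,{k:big(grn(V[k][0]),0,proj(V[k][0],g,V[k][1])[0]) for k in vs},lambda q:cyl(q,46,(0,10)),[550,-3],'flange')
    m={}
    for n,_,o,p,s in D:
        if _=='tin': m[n]=big(o['mask'],0,np.array(o['extent'][:2]))
    for k in ['scene','side']:
        p=r.camera(k);o=r.outline_of(p,'tin')[0];m[k]=big(o['mask'],0,np.array(o['extent'][:2]))
    fit(list(m),m,lambda q:cyl(q,43,(0,55)),[565,235],'tin')
E
python3 c.py
```

```text
brush ['st1'] [ 6.1100e+02 -2.1295e+02  8.0000e-02] 0.121
brush ['st2'] [ 6.0988e+02 -2.1303e+02  7.0000e-02] 0.119
brush ['scene'] [ 6.0374e+02 -2.1333e+02  8.0000e-02] 0.18
brush ['side'] [ 6.0858e+02 -2.1168e+02  9.0000e-02] 0.102
brush ['st1', 'st2', 'scene', 'side'] [ 6.1008e+02 -2.1301e+02  8.0000e-02] 0.136
flange ['sp1'] [545.32   1.13] 0.031
flange ['st2'] [545.63   1.23] 0.044
flange ['ti1'] [544.54   1.2 ] 0.047
flange ['scene'] [545.44   2.  ] 0.1
flange ['side'] [545.22   3.08] 0.171
flange ['sp1', 'st2', 'ti1', 'scene', 'side'] [544.55   1.  ] 0.081Traceback (most recent call last):
  File "c.py", line 41, in <module>
    p=r.camera(k);o=r.outline_of(p,'tin')[0];m[k]=big(o['mask'],0,np.array(o['extent'][:2]))
                    ~~~~~~~~~~~~~~~~~~~~~^^^
IndexError: list index out of range
```

```bash
cat > d.py <<'E'
from c import *
m={}
for n,_,o,p,s in D:
    if _=='tin': m[n]=big(o['mask'],0,np.array(o['extent'][:2]))
fit(list(m),m,lambda q:cyl(q,43,(0,55)),[565,235],'tin')
for k in ['st1','st2']:
    p,s=V[k];M=yel(p);n,l,st,ce=cv2.connectedComponentsWithStats(M.astype(np.uint8));i=1+st[1:,4].argmax()
    yx=np.argwhere(l==i);P=onz(p,yx[:,::-1],105,s);u=np.array([np.cos(.08),np.sin(.08)]);w=np.array([-u[1],u[0]])
    a=(P[:,:2]-[610,-213])@u;b=(P[:,:2]-[610,-213])@w;print(k,a.min(),a.max(),[ (round(b[abs(a-c)<5].min(),1),round(b[abs(a-c)<5].max(),1)) for c in(-80,-30,0,30,60)])
p,s=V['st2'];x,y=proj(p,(610,-213,95),s)[0].astype(int)
c=p['color'][y-100:y+80,x-60:x+60].copy();save(cv2.resize(c,None,fx=3.3,fy=3.3,interpolation=2),'crop.png');print(x,y)
E
python3 d.py
```

```text
tin ['ti1'] [566.56 234.49] 0.013
tin ['ti1'] [566.56 234.49] 0.013
st1 -92.90773682347262 69.55607770198903 [(np.float64(-8.8), np.float64(10.2)), (np.float64(-9.4), np.float64(9.2)), (np.float64(-9.0), np.float64(9.2)), (np.float64(-9.8), np.float64(9.0)), (np.float64(-10.5), np.float64(9.1))]
st2 -94.14858454589628 69.30100026820611 [(np.float64(-8.8), np.float64(9.7)), (np.float64(-9.2), np.float64(9.5)), (np.float64(-8.8), np.float64(8.9)), (np.float64(-10.2), np.float64(9.2)), (np.float64(-10.3), np.float64(9.0))]
285 107
```

View pics/crop.png

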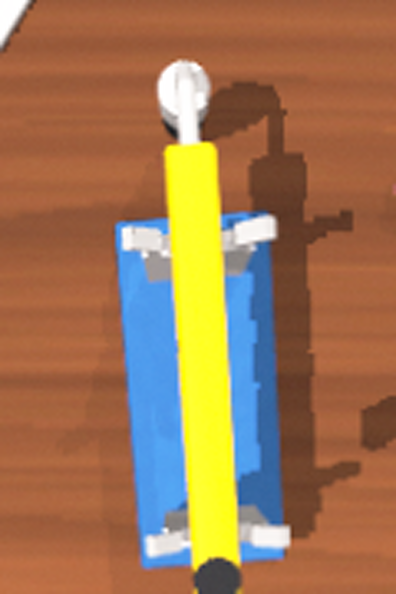

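The crop shows the yellow handle running straight through both notches of the blue stand, with the steel neck and black tips at the top (about 183,90) and the black end cap at (217,575). Grasping at (610,-213), yaw 0.08.

```bash
cat > e.py <<'E'
from h import *
rot=[np.pi,0,-np.pi/2+.078]
r.move_pose([610,-213,180],rot)
r.move_l([610,-213,76],v=90)
s=r.observe();print(s['position'],s['tool_rot'],s['force'],s['clock'])
r.clamp();r.wait(.3);s=r.observe();print(s['width'],s['force'],s['position'])
r.move_l([610,-213,165],v=80);r.wait(.3)
s=r.observe();print(s['position'],s['width'],s['force'],s['wrist_torque'],s['clock'])
p=r.camera('wrist');save(p['color'],'g.png')
# predicted tip, front end
a=.078;u=np.array([np.cos(a),np.sin(a),0]);o=s['position']+[0,0,19]
for X in [o+70*u+[0,0,10],o+100*u,o+100*u-[0,0,75],o-115*u]:
    q=proj(p,X,s)[0];print(q);cv2.circle(p['color'],tuple(q.round().astype(int)),2,(255,0,255),1)
save(cv2.resize(p['color'][0:300,150:430],None,fx=2,fy=2),'g2.png')
E
python3 e.py
```

```text
[ 610.58896047 -213.13982457   76.68872246] [-3.14028533e+00 -4.90839111e-04 -1.49279792e+00] [ 0.14040992  0.51242097 -0.10079996] 10.9917
20.393966993251077 [ 0.44742721 -0.57657995 -0.61529816] [ 610.00270979 -213.03767696   76.00498156]
[ 609.8831565  -212.93835934  164.69493496] 19.601628296957355 [ 0.55701582  0.05132824 -1.80379609] [ 0.02301646  0.00947368 -0.0402857 ] 13.9833
[278.20486309 149.7101873 ]
[278.19926934  89.01941334]
[278.32304888 102.77472793]
[278.35273838 411.80140023]
```

View pics/g2.png

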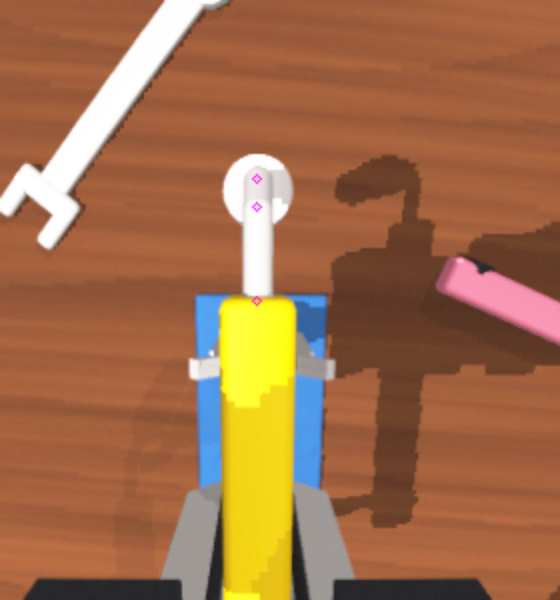

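Grip confirmed: the handle's front end (257,300) and neck (257,180) sit on the predicted marks. Dipping, then moving above the spigot.

```bash
cat > f.py <<'E'
from h import *
a=.078;off=np.array([100*np.cos(a),100*np.sin(a)])
T=np.array([566.6,234.5])-off
S=np.array([545.3,1.2])-off
r.move_l([*T,165],v=250)
r.move_l([*T,71.5],v=80);r.wait(.4)
s=r.observe();print('dip',s['position'],s['force'],s['clock'])
r.move_l([*T,165],v=120)
r.move_l([*S,150],v=220);r.wait(.4)
F=[];
for i in range(10): r.wait(.02);F.append(r.observe()['force'])
s=r.observe();print('above',s['position'],np.mean(F,0),np.std(F,0),s['clock'])
p=r.camera('wrist');c=p['color'].copy()
for X in [(545.3,1.2,60),(*(s['position'][:2]+off),s['position'][2]+19-75)]:
    q=proj(p,X,s)[0];print(q)
g=r.camera('side');q=proj(g,(545.3,1.2,75))[0].astype(int);print(q)
A=cv2.resize(c[40:240,180:380],(400,400),interpolation=2);B=cv2.resize(g['color'][q[1]-40:q[1]+40,q[0]-40:q[0]+40],(400,400),interpolation=2)
save(np.hstack([A,B]),'sp.png')
E
python3 f.py
```

```text
dip [466.98148259 226.73934701  71.63086406] [ 0.31920088  0.11501099 -1.91097263] 17.75
above [445.59951783  -6.52391111 149.98076311] [-0.21056353  0.01505537 -1.18899715] [0.44622752 0.6093648  0.2623665 ] 20.4667
[278.42537511 106.48583628]
[278.32318819 102.81006394]
[290 212]
```

View pics/sp.png

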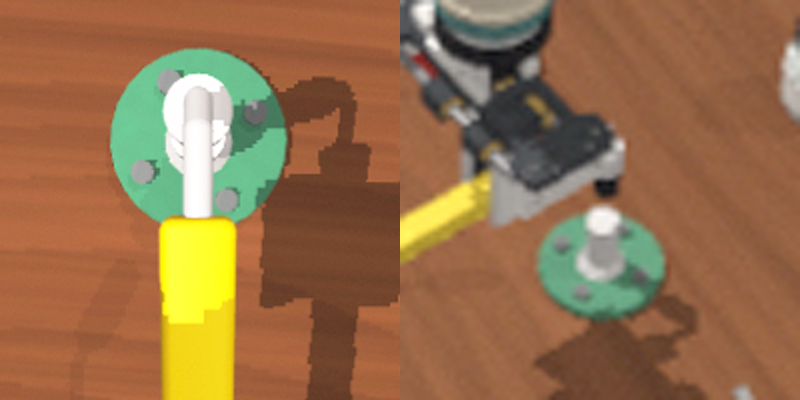

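The brush tip sits over the pin, well centred in the wrist view at (198,105). In the side view the bristles at (605,185) are just above the pin top at (603,215). Touching down.

```bash
cat > t.py <<'E'
from h import *
s=r.observe();xy=s['position'][:2]+[-.0,0]
xy=np.array([545.3,1.2])-100*np.array([np.cos(.078),np.sin(.078)])
def fz():
    return np.mean([(r.wait(.02),r.observe()['force'])[1] for _ in range(8)],0)
r.move_l([*xy,119],v=80);r.wait(.3);f0=fz();print('base',f0,r.observe()['position'])
for z in (115,113,112):
    r.move_l([*xy,z],v=15);r.wait(.25);f=fz()-f0;print(z,f.round(2),r.observe()['position'].round(2))
    if f[2]>1.2: break
g=r.camera('side');q=proj(g,(545.3,1.2,70))[0].astype(int)
save(cv2.resize(g['color'][q[1]-40:q[1]+40,q[0]-40:q[0]+40],(500,500),interpolation=2),'touch.png')
r.move_l([*xy,165],v=80);print(r.observe()['clock'])
E
python3 t.py
```

```text
base [-0.41217771  0.12552128 -1.18266746] [445.747105    -6.60553091 119.21231406]
115 [0.78 0.3  0.95] [445.69  -6.57 115.04]
113 [ 0.45 -0.47  1.16] [445.64  -6.58 113.03]
112 [ 0.23 -0.24  1.62] [445.64  -6.6  112.02]
24.5
```

View pics/touch.png

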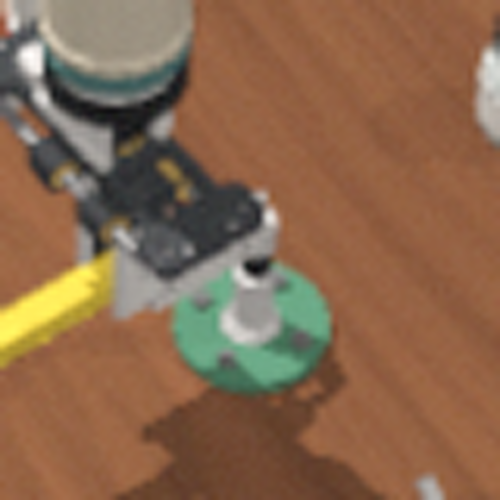

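The bristles rest on the pin top at (258,265) in the side view, and the force rose with depth as the springy bristles would give (0.95, 1.16, 1.62 N). Returning the brush to its stand.

```bash
cat > u.py <<'E'
from h import *
rot=[np.pi,0,-np.pi/2+.078]
r.move_l([610,-213,165],v=220,rotation=rot);r.wait(.3)
r.move_l([610,-213,90],v=80)
hit=r.move_l([610,-213,76.3],v=25,until_force=6);r.wait(.3)
s=r.observe();print(hit,s['position'],s['force'],s['clock'])
r.open();r.wait(.3);r.move_l([610,-213,180],v=90)
r.move_l([500,-205,330],v=220,rotation=[np.pi,0,-np.pi/2]);r.wait(.3)
s=r.observe();p=r.camera('wrist');print(s['clock'],s['position'])
import pickle
pickle.dump([('new','x',None,p,s)],open('E.pkl','wb'))
g=r.camera('side');save(p['color'],'st3.png')
a=cv2.imread('pics/st2.png')[:,:,::-1]
f=lambda c:cv2.resize(c[0:200,130:400],(400,296),interpolation=2)
f2=lambda c:cv2.resize(c[120:320,210:480],(400,296),interpolation=2)
save(np.vstack([np.hstack([f(a),f(p['color'])]),np.hstack([f2(cv2.imread('pics/side0.png')[:,:,::-1]),f2(g['color'])])]),'fin.png')
from c import V,fit,big,yel,box
V['new']=(p,s)
m={k:big(yel(V[k][0]),0,proj(V[k][0],(600,-212,95),V[k][1])[0]) for k in('st2','new')}
for k in m: 
    e=yel(V[k][0]);n,l,st,ce=cv2.connectedComponentsWithStats(e.astype(np.uint8));i=1+st[1:,4].argmax()
    yx=np.argwhere(l==i);P=onz(V[k][0],yx[:,::-1],105,V[k][1]);v=np.polyfit(P[:,0],P[:,1],1)
    print(k,P[:,0].min().round(1),P[:,0].max().round(1),'slope',v[0].round(3),'y@610',np.polyval(v,610).round(1))
E
python3 u.py
```

```text
True [ 609.58680122 -212.88532586   75.9338339 ] [ 0.60619915 -0.53394261  5.48869325] 28.1167
32.2417 [ 500.066573   -204.84099673  329.15639301]
st2 515.4 679.4 slope 0.07 y@610 -213.2
new 514.8 678.4 slope 0.074 y@610 -212.5
```

View pics/fin.png

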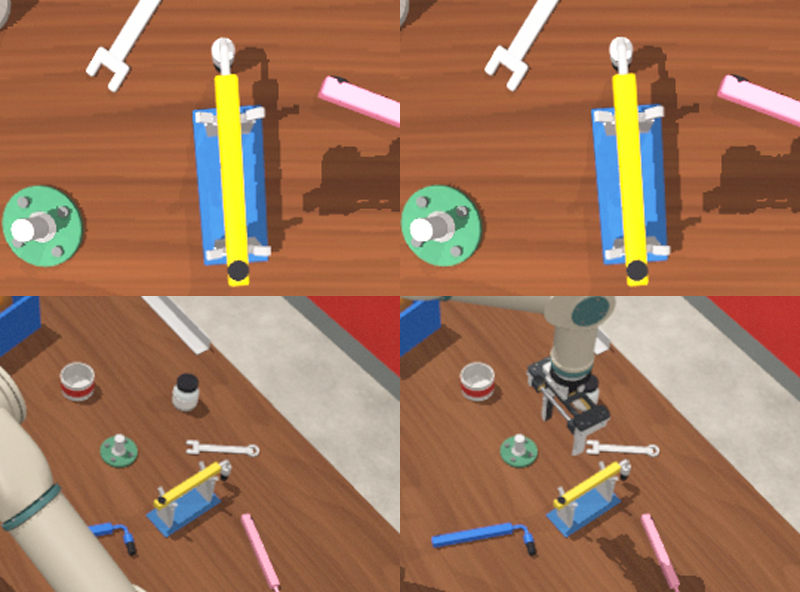

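The before (left) and after (right) views match: the brush is back in both notches, and the tin (478,381) and the other items in view look unmoved. Signing off.

```bash
python3 -c "
from h import *
print(r.observe()['width'],r.sign_off())"
```

```text
the job is handed in; nothing more can be done
93.98179256863746 None
```

The job is done and handed in at about 32 s on the robot's clock, against the 58 s limit. No verdict was reported.

- **Dip:** I took the yellow brush from its stand and lowered it into the tin until the bristle tips were about 16 mm above the bench. The force did not change, so there was no sign of touching the tin. This depth is computed from the arm's position; I took no picture at the bottom of the dip.
- **Touch:** The tips met the middle of the spigot's pin top and were pressed down about 4 mm. The force rose 0.95, 1.16 and 1.62 N as they went down, and a side picture showed the bristles on the pin.
- **Return:** The brush went back into both notches and was released, with the gripper clear. The last wrist picture puts it within about 1 mm of its starting position, with the angle differing by about 0.004 rad.
- **Other things:** In the before and after side pictures, the tin, spigot, wrench and pink brush looked unmoved. The parts bin is cut off at the edge of those pictures. In the last one the arm partly hid the jar, and I had no clear earlier view of the blue and green brushes there. I did not measure any of these.

While locating things, the scene camera put the brush about 6 mm off along its handle compared with the wrist camera. I went with the wrist camera, and the grasp and touch pictures agreed with it.

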